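# Size a perch on the hole gauge and stand it in the cup for its size

## Robot

A 7-joint arm with a two-finger parallel gripper is mounted at the origin on the work surface. World frame = base frame: x ahead of the robot, y to its left, z up, the work surface at z = 0. Lengths are in m, angles in rad, forces in N, time in s.
With the tool pointing down it reaches from about 0.425 to 0.925 m from the base axis. Payload 6.8 kg.
Tool frame: the origin (TCP) lies between the finger pads; the fingertips stand 22 mm ahead of it and the grasp point (between the pads) lies 3 mm ahead of it (bot.tip_reach is the distance from the TCP to the fingertips, in m); z points along the fingers, x is the direction in which the jaws open and shut, and the axes are right-handed (so a half turn about z gives the same grasp; the last joint's range is limited). The gripper opens to 85 mm and grips with 20 to 120 N. Pads are 22 mm wide; open, the fingers measure 114 mm over their backs; the gripper's body (76 mm by 85 mm) begins 54 mm behind the grasp point. The pads swing forward as they close: fully open they stand 13 mm farther back than shut.
Start: joints at [1.072, 0.477, 0.022, 1.555, -0.011, 1.109, -0.083], TCP at [0.257, -0.624, 0.253] pointing down, gripper open.
Joint ranges: [-2.96, 2.96], [-0.34, 2.1], [-1.41, 1.46], [0.24, 2.44], [-1.37, 4.51], [0.17, 1.92], [-2.96, 2.96]. Speed limits (rad/s): [2.39, 2.39, 3.14, 3.14, 3.14, 3.14, 3.14].

## Interface

Orientations are given as a unit quaternion [w, x, y, z].
In Python, from station import bot gives the robot as it stands.
- The arm moves only by the tool step_arm, never from a script. Its argument "targets" is a list of rows, each a list of 5 numbers: the shift along the tool's x, y, z in mm, then the turn about the tool's z in degrees, then the closure, from 0 (fully open) to 1 (shut). In form: [[dx, dy, dz, spin, jaw], ...]. A call has 1 to 20 rows; each row is the pose to reach, as a shift and turn from the pose commanded when the call began, along the tool's axes at that moment; what a row does not reach only later rows make up. A row lasts 1/12 s, in which the tool goes at most 41.7 mm and 7.16 degrees, less where a joint would pass 70% of its speed; a pose out of reach is approached as far as the arm can. A call with a gripper value outside its range is refused whole. The fingers move at their own pace and stop on an object; "newtons" is the grip in N (left out, the last holds). Time passes only in rows, so rows that repeat a pose let the fingers close. It gives the time, the measured TCP pose, the force and the opening at its end, in the units of the state.
- bot.get_obs(): the state, without advancing time (a new reading comes with each control period).
- bot.read_camera(name): name is "scene" or "top" or "wrist"; returns a dict with "frame" (480x640x3 uint8, red, green, blue), "z_map" (480x640 float32, m along the optical axis (not along the pixel's ray), 0 where there is no reading), "fov_y" (degrees; the focal length in pixels is half the picture's height over the tangent of half this angle, whatever the lens; pixels are square), "cx", "cy" (the principal point, pixels), "R" (3x3) and "t" (3): a world point X has camera coordinates R X + t. Camera axes: x right, y down, z forward; pixel columns grow to the right and rows downward; lengths in m; the calibration is good to about 2 mm. A picture is of the moment at which its call begins.
- bot.hand_in(): hands the job in, once; it reports no verdict.
The state is a dict: "t": time; "q": joint angles; "joint_vel": joint speeds; "joint_torque": joint torques, N m; "eef_pos": TCP position; "tool_rot": TCP orientation; "contact_force": force on the tool from outside, world axes, zero at the start; "torque": the same for the moment, N m; "gripper_width": opening from 0.0 (shut) to 1.0 (fully open).
Only numpy, scipy, OpenCV 4.12 (cv2) and the standard library are available. Lean on these libraries where they do the work, as an engineer would, in place of code of your own. Each camera call takes 0.05 s, during which the arm holds its last target.

## Task

Size the wooden perch that stands in the round green dish: hold it upright and push it foot first well through the gauge's holes, the widest first and one hole narrower each time, until a hole refuses it or it has passed the narrowest. Then set it down, without dropping it, in the clear cup directly behind the narrowest hole that it passed, and let go. Leave the spare perches as they are and do not knock the clamp, the cork hide or the jar.

Things in the scene. Friction and masses are not known exactly. Their poses are not given: they have to be found in the camera images.
- hole_wide (a point): Centre of the leftmost (+y end) hole of the gauge, 50 mm in diameter, at the top face of the plate. z up, x from the plate to the cups. The plate is bare steel, 12 mm thick, its top 90 mm above the table, with 70 mm of free space under it; the holes are 95 mm apart in one row, going left to right from wide to narrow as the robot sees it.
- cup_wide (a point): Centre of the inner floor of the clear open deli cup standing directly behind (108 mm beyond, on the side away from the robot) the 50 mm hole. Cup: inner diameter about 68 mm at the floor and 80 mm at the rim, rim 66 mm above this point; fixed in the grey slotted rack that also carries the gauge plate. The whole rack is fixed, 200 x 310 mm.
- hole_mid (a point): Centre of the middle hole of the gauge, 40 mm in diameter, at the top face of the plate. z up, x from the plate to the cups. The plate is bare steel, 12 mm thick, its top 90 mm above the table, with 70 mm of free space under it; the holes are 95 mm apart in one row, going left to right from wide to narrow as the robot sees it.
- cup_mid (a point): Centre of the inner floor of the clear open deli cup standing directly behind (108 mm beyond, on the side away from the robot) the 40 mm hole. Cup: inner diameter about 68 mm at the floor and 80 mm at the rim, rim 66 mm above this point; fixed in the grey slotted rack that also carries the gauge plate. The whole rack is fixed, 200 x 310 mm.
- hole_narrow (a point): Centre of the rightmost (-y end) hole of the gauge, 30 mm in diameter, at the top face of the plate. z up, x from the plate to the cups. The plate is bare steel, 12 mm thick, its top 90 mm above the table, with 70 mm of free space under it; the holes are 95 mm apart in one row, going left to right from wide to narrow as the robot sees it.
- cup_narrow (a point): Centre of the inner floor of the clear open deli cup standing directly behind (108 mm beyond, on the side away from the robot) the 30 mm hole. Cup: inner diameter about 68 mm at the floor and 80 mm at the rim, rim 66 mm above this point; fixed in the grey slotted rack that also carries the gauge plate. The whole rack is fixed, 200 x 310 mm.
- perch_a_grip (a point): Centre (half-way up) of the turned round grip of one of three wooden perches, at rest upright. The grip is 30 mm in diameter and 45 mm high and forms the perch's top; below it is a plain round dowel 95 mm long whose diameter (25, 35 or 45 mm, one perch of each) is what the gauge has to tell. 140 mm overall, about 0.12 kg. z runs up along the perch. One perch stands in the green dish, the other two are spares in the tray; which is where changes.
- perch_a_foot (a point): Centre of the flat foot of the same perch, 117.5 mm under the centre of its grip, z up along the perch.
- perch_b_grip (a point): Centre (half-way up) of the turned round grip of one of three wooden perches, at rest upright. The grip is 30 mm in diameter and 45 mm high and forms the perch's top; below it is a plain round dowel 95 mm long whose diameter (25, 35 or 45 mm, one perch of each) is what the gauge has to tell. 140 mm overall, about 0.12 kg. z runs up along the perch. One perch stands in the green dish, the other two are spares in the tray; which is where changes.
- perch_b_foot (a point): Centre of the flat foot of the same perch, 117.5 mm under the centre of its grip, z up along the perch.
- perch_c_grip (a point): Centre (half-way up) of the turned round grip of one of three wooden perches, at rest upright. The grip is 30 mm in diameter and 45 mm high and forms the perch's top; below it is a plain round dowel 95 mm long whose diameter (25, 35 or 45 mm, one perch of each) is what the gauge has to tell. 140 mm overall, about 0.12 kg. z runs up along the perch. One perch stands in the green dish, the other two are spares in the tray; which is where changes.
- perch_c_foot (a point): Centre of the flat foot of the same perch, 117.5 mm under the centre of its grip, z up along the perch.
- dish_floor (a point): Centre of the inner floor of the round green ceramic dish (124 mm across, 20 mm high, floor 6 mm above the table), fixed. The perch to be sized stands in it, within 15 mm of this point.
- tray_floor (a point): Centre of the floor of the grey plastic rectangular tray (200 x 90 mm, 14 mm high, floor 6 mm thick), fixed, in which the two spare perches stand; it may lie to the left or right of the rack, the dish on the other side.
- hemostat_mid (a point): Bystander, to be left alone: flat steel hemostat clamp, about 155 mm long, lying between the robot and the rack. The point is about its centre.
- hide_mid (a point): Bystander, to be left alone: cork tube hide, 120 mm long, 80 mm across, lying right of the rack (-y). The point is about its centre.
- jar_mid (a point): Bystander, to be left alone: lidded jar, 66 mm across, 85 mm high, left of the rack (+y). The point is about its centre.
There are look-alikes about, which are no part of the job. Leave any blue or pink look-alike of the part that bears dish_floor alone. What is shaped like the part that bears perch_b_grip but purple is not meant.

How it is judged:
By the outcome, as a careful person would: the job done as asked, in the order asked, and still so for the second after the job is handed in, with the robot touching nothing.
It also fails if it takes over 59 s, if anything falls off the work surface, if the arm or the gripper's body presses on something with over 40 N, if the wrist force passes 120 N, or if a joint passes its speed limit or range.

## Working session

There is one attempt and no reset: what is moved stays moved. The work goes in short steps, Python scripts to look and compute and a tool call to move; the robot and the scene stay as the last step left them, time stands still between calls to the robot, and variables do not carry over. Pictures are saved under pics/ and viewed, and the job is handed in when it is done.

Besides the shell and the picture viewer there is one more tool, called after "Call:" in YAML: its name, and indented under it one key for each argument. step_arm: Moves the arm, as the interface text tells. Its arguments: {"type":"object","properties":{"targets":{"type":"array"},"newtons":{"type":"number"}},"required":["targets"]}

```bash
ls; mkdir -p pics; cat > h.py <<'E'
import numpy as np, cv2
from station import bot
def cam(n,save=None):
    c=bot.read_camera(n)
    if save: cv2.imwrite(f'pics/{save}.png',cv2.cvtColor(c['frame'],cv2.COLOR_RGB2BGR))
    np.savez(f'{n}.npz',**{k:np.asarray(v) for k,v in c.items()})
    return c
def world(c):
    f=240/np.tan(np.radians(float(c['fov_y']))/2)
    v,u=np.mgrid[0:480,0:640]; z=c['z_map']
    P=np.stack([(u-c['cx'])/f*z,(v-c['cy'])/f*z,z],-1)
    return (P-c['t'])@c['R']
def ray(c,u,v,h):
    f=240/np.tan(np.radians(float(c['fov_y']))/2)
    d=c['R'].T@np.array([(u-c['cx'])/f,(v-c['cy'])/f,1]); o=-c['R'].T@c['t']
    return o+d*(h-o[2])/d[2]
E
python3 - <<'E'
from h import *
for n in('scene','top','wrist'):
    c=cam(n,n+'0'); print(n,c['fov_y'],c['cx'],c['cy'],(-c['R'].T@c['t']).round(3))
o=bot.get_obs(); print(o)
E
```

```text
pics
scene 45.077891362984545 320.330099065202 239.04220776603546 [1.395 0.541 0.939]
top 55.50613170618609 307.3603155254036 246.2054273625546 [0.399 0.059 1.068]
wrist 66.70818290963062 320.7883216531086 234.0975267197846 [ 0.333 -0.593  0.373]
{'t': 0.15, 'q': array([ 1.0719342 ,  0.47765738,  0.0223743 ,  1.55621549, -0.01149679,
        1.10929616, -0.08308118]), 'joint_vel': array([-2.48397543e-05, -2.01673578e-03, -5.89594148e-04, -1.57986656e-03,
        1.37255719e-04, -7.31624343e-04,  2.26273761e-05]), 'joint_torque': array([ 3.09329684e-03, -5.96926045e+01,  1.61012247e+00, -2.81494886e+01,
        1.26097150e-02,  6.45611595e-03, -2.42912625e-05]), 'eef_pos': array([ 0.25692123, -0.62373368,  0.25252169]), 'tool_rot': array([-3.52237051e-04,  8.30934722e-01, -5.56369450e-01, -6.32421882e-04]), 'contact_force': array([ 0.17571478, -0.18467732,  0.71615601]), 'torque': array([ 0.01470944,  0.02990681, -0.01211953]), 'gripper_width': 0.9989389711145312}
```

View pics/top0.png

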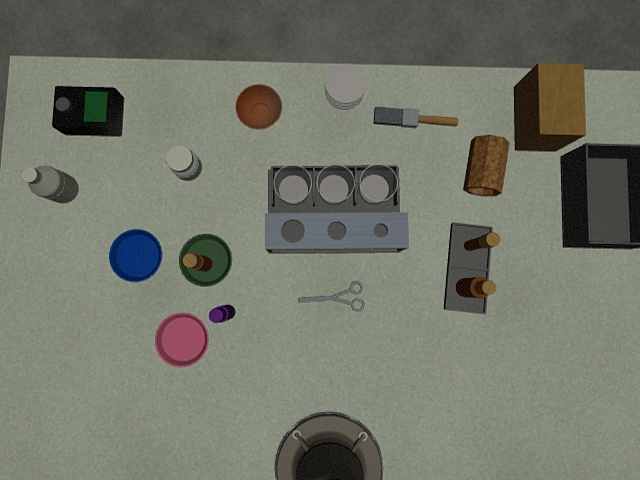

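View pics/scene0.png

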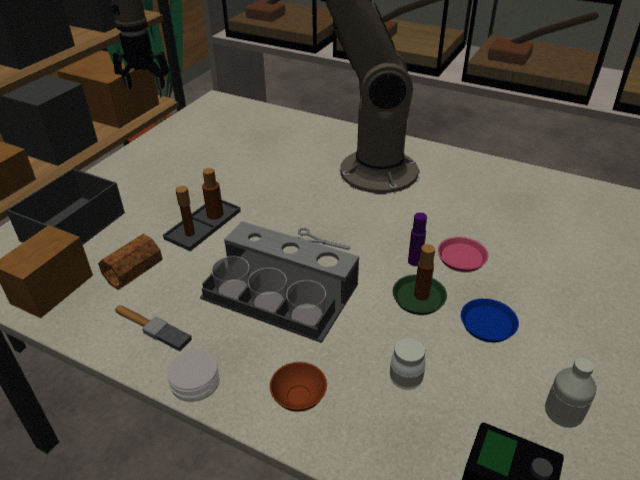

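View pics/wrist0.png

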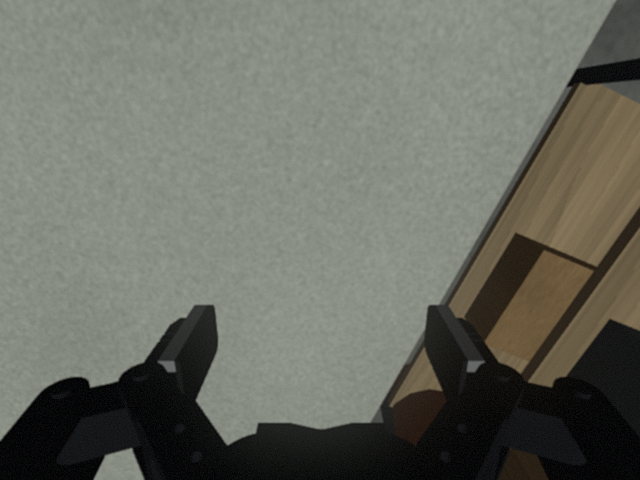

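```bash
python3 - <<'E'
from h import *
c=dict(np.load('top.npz')); W=world(c)
z=W[...,2]; 
def box(a,b,c0,d): m=np.zeros((480,640),bool); m[b:d,a:c0]=1; return m
# gauge plate: points near z=.09
m=box(255,205,415,255)&(abs(z-.09)<.006)
print('plate z',np.median(z[m]),m.sum())
p=W[m][:,:2].astype(np.float32); r=cv2.minAreaRect(p); print('plate rect',r)
hsv=cv2.cvtColor(c['frame'],cv2.COLOR_RGB2HSV)
# holes
hm=(box(270,215,400,247)&(z<.08)).astype(np.uint8)
cs,_=cv2.findContours(hm,cv2.RETR_EXTERNAL,cv2.CHAIN_APPROX_NONE)
for k in cs:
    if cv2.contourArea(k)>40:
        (u,v),rr=cv2.minEnclosingCircle(k); mo=cv2.moments(k); u=mo['m10']/mo['m00'];v=mo['m01']/mo['m00']
        A=cv2.contourArea(k); print('hole',u,v,ray(c,u,v,.09).round(4), np.sqrt(A/np.pi)*2)
# perches
for nm,b in (('dish',(170,225,245,295)),('tr1',(455,225,505,255)),('tr2',(450,265,505,305)),('purple',(200,295,245,330))):
    mm=box(*b)
    zz=z[mm]; print(nm,'max z',np.sort(zz)[-20:].round(3)[::5])
    t=np.percentile(np.sort(zz)[-60:],50)
    m=mm&(abs(z-t)<.006); print(m.sum(),W[m].mean(0).round(4), np.ptp(W[m],axis=0).round(3))
# dish by colour
g=(hsv[...,0]>45)&(hsv[...,0]<85)&(hsv[...,1]>70)&box(170,225,245,295)
k=max(cv2.findContours(g.astype(np.uint8),cv2.RETR_EXTERNAL,cv2.CHAIN_APPROX_NONE)[0],key=cv2.contourArea)
(u,v),rr=cv2.minEnclosingCircle(k); print('dish',u,v,rr,ray(c,u,v,.02))
E
python3 -c "
import cv2;a=cv2.imread('pics/top0.png');b=cv2.resize(a[150:330,170:420],None,fx=3.2,fy=3.2,interpolation=2);cv2.imwrite('pics/top0z.png',cv2.convertScaleAbs(b,alpha=1.6))"
```

```text
plate z 0.0903134681654811 4357
plate rect ((0.5238133072853088, -0.003594323992729187), (0.07879745960235596, 0.3098168969154358), 1.875910997390747)
hole 379.9456366237482 230.28612303290413 [ 0.5264 -0.0972  0.09  ] 12.179179240065665
hole 336.1969696969697 230.86136363636365 [ 0.5228 -0.0027  0.09  ] 16.73656774376801
hole 292.53324099722994 231.365189289012 [0.5194 0.0915 0.09  ] 21.43920417481474
dish max z [1.068 1.068 1.068 1.068]
157 [0.4482 0.2959 0.1466] [0.027 0.028 0.008]
tr1 max z [0.148 0.149 0.149 0.15 ]
169 [ 0.5061 -0.3177  0.1462] [0.027 0.03  0.009]
tr2 max z [0.149 0.149 0.15  0.151]
173 [ 0.4087 -0.3077  0.1462] [0.028 0.03  0.009]
purple max z [0.143 0.144 1.068 1.068]
161 [0.3393 0.2397 0.1405] [0.028 0.028 0.008]
dish 205.05714416503906 259.94287109375 26.49767303466797 [0.45683639 0.29321188 0.02      ]
```

View pics/top0z.png

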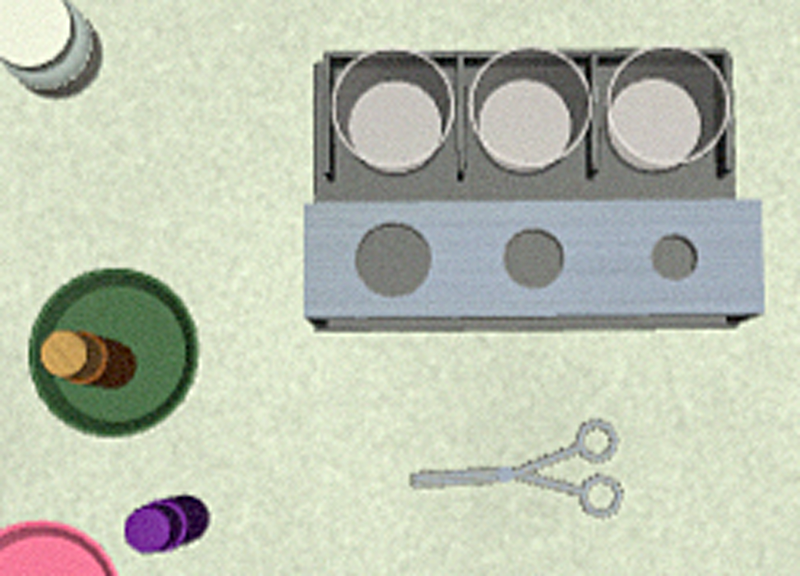

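Call:
step_arm:
  targets:
    - [-280, -432, -37, -67.6, 0]
    - [-280, -432, -37, -67.6, 0]
    - [-280, -432, -37, -67.6, 0]
    - [-280, -432, -37, -67.6, 0]
    - [-280, -432, -37, -67.6, 0]
    - [-280, -432, -37, -67.6, 0]
    - [-280, -432, -37, -67.6, 0]
    - [-280, -432, -37, -67.6, 0]
    - [-280, -432, -37, -67.6, 0]
    - [-280, -432, -37, -67.6, 0]
    - [-280, -432, -37, -67.6, 0]
    - [-280, -432, -37, -67.6, 0]
    - [-280, -432, -37, -67.6, 0]
    - [-280, -432, -37, -67.6, 0]
    - [-280, -432, -37, -67.6, 0]
    - [-280, -432, -37, -67.6, 0]
    - [-280, -432, -37, -67.6, 0]
    - [-280, -432, -37, -67.6, 0]

```text
t: 1.65
eef_pos: [0.549, -0.2024, 0.2901]
tool_rot: [0.0, 1.0, -0.001, -0.0]
contact_force: [0.7, -0.1, -0.5]
gripper_width: 0.999
```

Call:
step_arm:
  targets:
    - [-27, -112, 0, 0, 0]
    - [-27, -112, 0, 0, 0]
    - [-27, -112, 0, 0, 0]
    - [-27, -112, 0, 0, 0]
    - [-27, -112, 0, 0, 0]
    - [-27, -112, 0, 0, 0]

```text
t: 2.15
eef_pos: [0.5228, -0.0902, 0.2904]
tool_rot: [0.0, 1.0, -0.001, 0.0]
contact_force: [0.8, -1.1, 0.0]
gripper_width: 1.004
```

```bash
python3 - <<'E'
from h import *
c=cam('wrist','w1'); W=world(c);z=W[...,2]; print(c['R'].round(3))
hm=((z<.08)).astype(np.uint8)
cs,_=cv2.findContours(hm,cv2.RETR_LIST,cv2.CHAIN_APPROX_NONE)
for k in cs:
    A=cv2.contourArea(k)
    if 300<A<5000:
        mo=cv2.moments(k); u=mo['m10']/mo['m00'];v=mo['m01']/mo['m00']
        print('hole',u,v,ray(c,u,v,.09).round(4), np.sqrt(A/np.pi)*2)
m=abs(z-.09)<.005; print(np.median(z[m])); print(bot.get_obs()['eef_pos'])
E
```

```text
[[ 1.    -0.001  0.001]
 [-0.001 -0.947  0.32 ]
 [ 0.    -0.32  -0.947]]
hole 521.622962962963 462.85802469135797 [ 0.76   -0.4022  0.09  ] 29.316150714175198
hole 119.12754501093723 466.92226148409895 [ 0.2838 -0.4077  0.09  ] 35.51258606550893
hole 326.74714394516377 212.36735211982736 [ 0.5286 -0.0958  0.09  ] 28.911619828688853
hole 323.4901109503135 103.55590931017848 [ 0.5255 -0.0024  0.09  ] 46.89905450571465
0.09040316317303726
[ 0.52291524 -0.09070871  0.29027468]
```

View pics/w1.png

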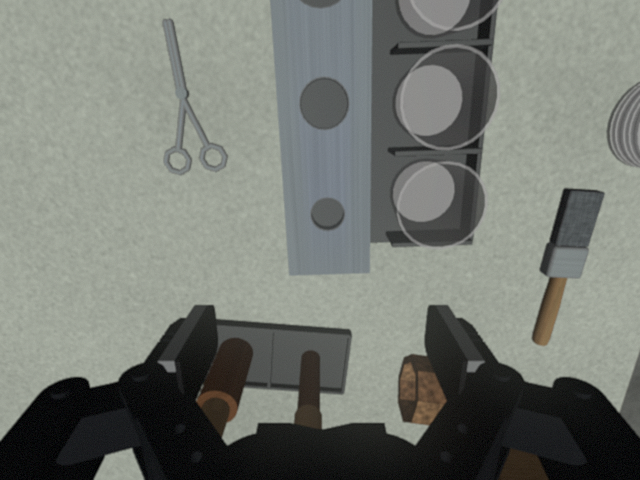

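Call:
step_arm:
  targets:
    - [-75, -270, 0, 0, 0]
    - [-75, -270, 0, 0, 0]
    - [-75, -270, 0, 0, 0]
    - [-75, -270, 0, 0, 0]
    - [-75, -270, 0, 0, 0]
    - [-75, -270, 0, 0, 0]
    - [-75, -270, 0, 0, 0]
    - [-75, -270, 0, 0, 0]
    - [-75, -270, 0, 0, 0]
    - [-75, -270, 0, 0, 0]

```text
t: 3.03
eef_pos: [0.4489, 0.1796, 0.29]
tool_rot: [0.0, 1.0, -0.001, -0.0]
contact_force: [1.1, 0.3, 0.1]
gripper_width: 0.996
```

```bash
python3 - <<'E'
from h import *
c=cam('wrist','w2'); W=world(c);z=W[...,2]
m=(abs(z-.146)<.006); m[300:]=0
k=max(cv2.findContours(m.astype(np.uint8),cv2.RETR_EXTERNAL,cv2.CHAIN_APPROX_NONE)[0],key=cv2.contourArea)
M=np.zeros((480,640),np.uint8);cv2.drawContours(M,[k],-1,1,-1)
M=M>0
print(cv2.minEnclosingCircle(k),W[M].mean(0),np.ptp(W[M],axis=0)); 
mo=cv2.moments(k);print(ray(c,mo['m10']/mo['m00'],mo['m01']/mo['m00'],.146))
print(bot.get_obs()['eef_pos'])
s=cam('scene')
E
```

```text
((322.7955322265625, 54.273197174072266), 24.82497787475586) [0.45038916 0.29678953 0.1476462 ] [0.0291675  0.04978135 0.27076222]
[0.45040756 0.29708453 0.146     ]
[0.44903123 0.17917362 0.2900038 ]
```

View pics/w2.png

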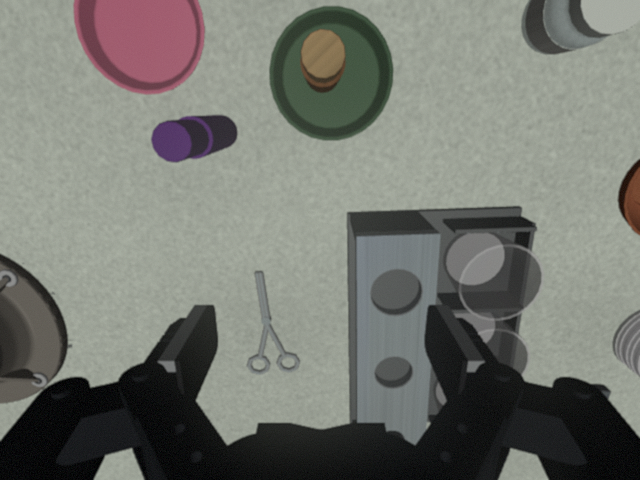

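Call:
step_arm:
  targets:
    - [0, -40, 0, 0, 0]
    - [0, -80, 0, 0, 0]
    - [0, -117, 0, 0, 0]
    - [0, -117, 0, 0, 0]
    - [0, -117, 40, 0, 0]
    - [0, -117, 80, 0, 0]
    - [0, -117, 120, 0, 0]
    - [0, -117, 150, 0, 0]
    - [0, -117, 163, 0, 0]
    - [0, -117, 163, 0, 0]
    - [0, -117, 163, 0, 0]
    - [0, -117, 163, 0, 0]

```text
t: 4.13
eef_pos: [0.4494, 0.299, 0.1293]
tool_rot: [-0.001, 1.0, -0.001, 0.001]
contact_force: [0.5, -0.1, 0.3]
gripper_width: 0.999
```

```bash
python3 - <<'E'
from h import *
c=cam('wrist','w3')
s=cam('scene','s3')
a=cv2.imread('pics/s3.png')[180:330,340:540]
cv2.imwrite('pics/s3z.png',cv2.convertScaleAbs(cv2.resize(a,None,fx=4,fy=4),alpha=1.6))
o=bot.get_obs();print(o['eef_pos'],o['contact_force'])
E
```

```text
[0.4493367  0.29910948 0.12943103] [0.0321393  0.25187147 0.14032098]
```

View pics/w3.png

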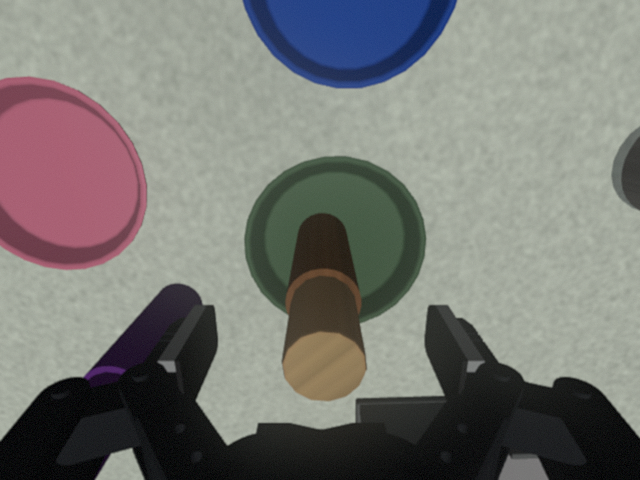

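View pics/s3z.png

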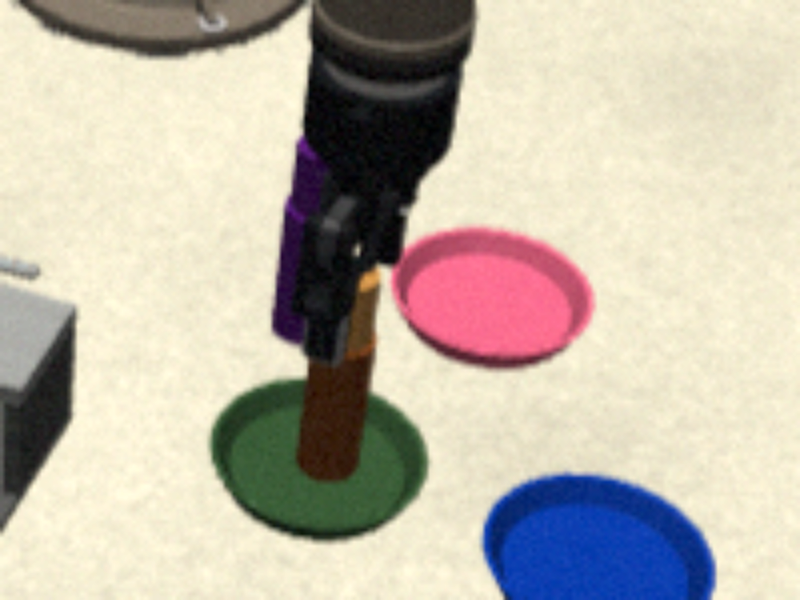

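Call:
step_arm:
  newtons: 80
  targets:
    - [0, 2.5, 2, 0, 0]
    - [0, 2.5, 2, 0, 0]
    - [0, 2.5, 2, 0, 0.3]
    - [0, 2.5, 2, 0, 0.5]
    - [0, 2.5, 2, 0, 0.6]
    - [0, 2.5, 2, 0, 0.8]
    - [0, 2.5, 2, 0, 1]
    - [0, 2.5, 2, 0, 1]
    - [0, 2.5, 2, 0, 1]
    - [0, 2.5, 2, 0, 1]
    - [0, 2.5, 2, 0, 1]
    - [0, 2.5, 2, 0, 1]

```text
t: 5.23
eef_pos: [0.4481, 0.296, 0.1255]
tool_rot: [-0.0, 1.0, -0.0, 0.0]
contact_force: [-0.0, -0.1, 3.7]
gripper_width: 0.335
```

```bash
python3 - <<'E'
from h import *
c=cam('wrist','w4')
o=bot.get_obs();print(o['eef_pos'],o['contact_force'],o['torque'],o['gripper_width'])
E
```

```text
[0.44811268 0.29597342 0.12546734] [0.95032017 0.53055913 3.62005775] [-0.03141748  0.021411    0.0054106 ] 0.33694487015336433
```

View pics/w4.png

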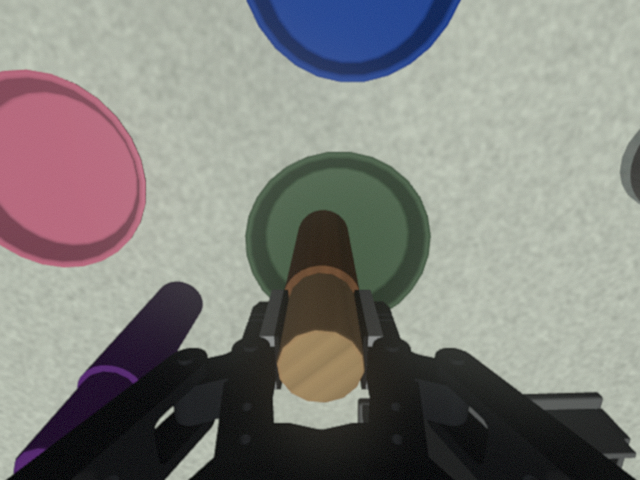

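Call:
step_arm:
  targets:
    - [0, 0, -15, 0, 1]
    - [0, 0, -40, 0, 1]
    - [0, 0, -75, 0, 1]
    - [0, 0, -105, 0, 1]
    - [0, 0, -115, 0, 1]
    - [0, 0, -115, 0, 1]
    - [10, 30, -115, 0, 1]
    - [24, 68, -115, 0, 1]
    - [38, 106, -115, 0, 1]
    - [52, 145, -115, 0, 1]
    - [64, 180, -115, 0, 1]
    - [70, 198, -115, 0, 1]
    - [72, 204, -115, 0, 1]
    - [72, 204, -115, 0, 1]
    - [72, 204, -115, 0, 1]
    - [72, 204, -115, 0, 1]
    - [72, 204, -115, 0, 1]

```text
t: 6.7
eef_pos: [0.5193, 0.0938, 0.24]
tool_rot: [-0.0, 1.0, 0.002, -0.0]
contact_force: [0.2, 0.1, -0.5]
gripper_width: 0.335
```

```bash
python3 - <<'E'
from h import *
c=cam('wrist','w5')
c=cam('scene','s5')
a=cv2.imread('pics/s5.png')[150:350,190:440]
cv2.imwrite('pics/s5z.png',cv2.convertScaleAbs(cv2.resize(a,None,fx=3,fy=3),alpha=1.5))
o=bot.get_obs();print(o['eef_pos'],o['contact_force'],o['torque'],o['gripper_width'])
E
```

```text
[0.51956708 0.09329474 0.24027412] [-0.49768909 -0.1450136  -0.51864858] [ 0.01390549 -0.02401481  0.0015496 ] 0.33110556638737776
```

View pics/w5.png

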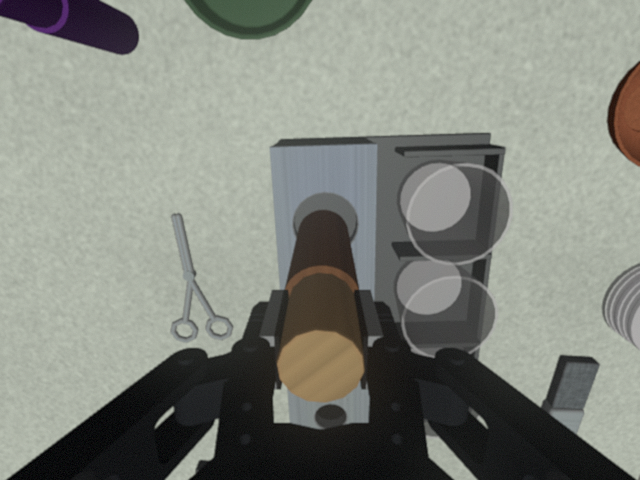

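View pics/s5z.png

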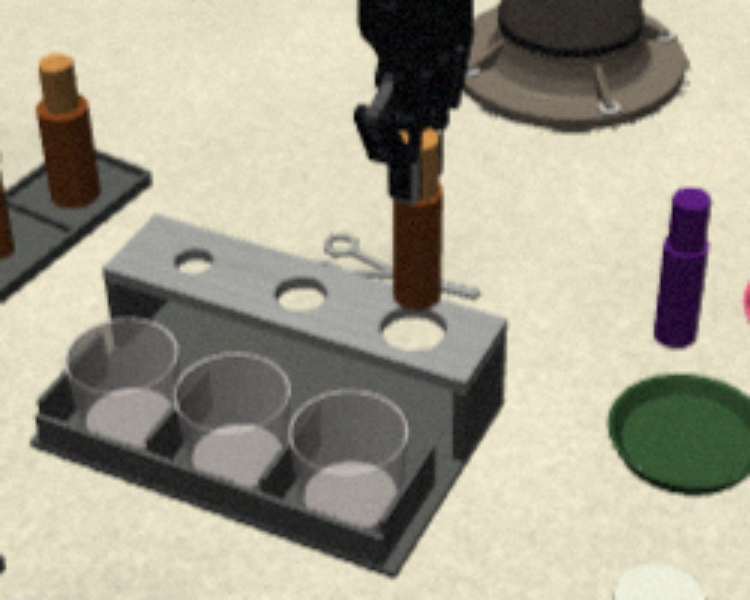

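```bash
cat > meas.py <<'E'
from h import *
def meas(c,foot_z,hr,win):
    W=world(c);z=W[...,2]
    hsv=cv2.cvtColor(c['frame'],cv2.COLOR_RGB2HSV)
    f=cv2.cvtColor(c['frame'],cv2.COLOR_RGB2GRAY)
    # dowel mask: brown, saturated
    H=hsv.astype(int)
    d=((H[...,0]<20)&(H[...,1]>90))
    d[:, :250]=0; d[:,400:]=0; d[290:]=0
    vs=np.where(d.sum(1)>5)[0]; v0=vs[0]
    for v in range(v0,v0+60,6):
        us=np.where(d[v])[0]; print(v,us.min(),us.max(),(us.min()+us.max())/2)
    us=np.where(d[v0+1])[0]; 
    print('foot far edge',v0,ray(c,us.mean(),v0-.5,foot_z).round(4))
    for v in (v0+14,v0+20):
        us=np.where(d[v])[0]; 
        print('centre/width at row',v,ray(c,(us.min()+us.max())/2,v,foot_z).round(4), ray(c,us.max()+.5,v,foot_z)[0]-ray(c,us.min()-.5,v,foot_z)[0])
    return d
E
python3 - <<'E'
from meas import *
c=dict(np.load('wrist.npz'));d=meas(c,.1205,.025,None)
g=cv2.cvtColor(c['frame'],cv2.COLOR_RGB2GRAY)
print(g[185:215:2,325]); print(g[205,285:368:1]); print(c['frame'][205,305],c['frame'][165,325],c['frame'][240,325])
E
```

```text
265 316 330 323.0
271 299 344 321.5
277 292 352 322.0
283 288 356 322.0
289 286 357 321.5Traceback (most recent call last):
  File "<stdin>", line 2, in <module>
  File "meas.py", line 12, in meas
    us=np.where(d[v])[0]; print(v,us.min(),us.max(),(us.min()+us.max())/2)
                                  ~~~~~~^^
    return umr_minimum(a, axis, None, out, keepdims, initial, where)
ValueError: zero-size array to reduction operation minimum which has no identity
```

```bash
cat > meas.py <<'E'
from h import *
def fitc(P):
    A=np.c_[2*P,np.ones(len(P))]; s=np.linalg.lstsq(A,(P**2).sum(1),rcond=None)[0]
    return s[:2],np.sqrt(s[2]+s[:2]@s[:2])
def meas(c,foot_z,guess):
    """guess: hole centre xy"""
    W=world(c);z=W[...,2]; I=c['frame'].astype(int)
    d=((I[...,0]-I[...,2])>12)&(z>.1); d[:,:270]=0; d[:,380:]=0; d[330:]=0
    d=cv2.morphologyEx(d.astype(np.uint8),cv2.MORPH_OPEN,np.ones((3,3)))
    k=max(cv2.findContours(d,cv2.RETR_EXTERNAL,cv2.CHAIN_APPROX_NONE)[0],key=cv2.contourArea)[:,0]
    v0=k[:,1].min(); e=k[k[:,1]<v0+9]
    P=np.array([ray(c,u,v-.5,foot_z)[:2] for u,v in e]); print('foot v0',v0,'fit',*[np.round(x,4) for x in fitc(P)])
    for v in (v0+12,v0+18,v0+24):
        us=k[k[:,1]==v][:,0]; print(' row',v,us.min(),us.max(),(ray(c,(us.min()+us.max())/2,v,foot_z)).round(4),round(ray(c,us.max()+.5,v,foot_z)[0]-ray(c,us.min()-.5,v,foot_z)[0],4))
    pl=(abs(z-.09)<.005).astype(np.uint8)
    # hole edge: pixels of plate mask border near guess
    b=pl-cv2.erode(pl,np.ones((3,3)))
    dd=cv2.dilate(d,np.ones((9,9)))
    vv,uu=np.where((b>0)&(dd==0)); Q=np.array([ray(c,u,v,.09)[:2] for u,v in zip(uu,vv)])
    r=np.hypot(*(Q-guess).T); q=Q[r<.031]
    if len(q)>8:
        for _ in range(3):
            ce,R=fitc(q); q=q[abs(np.hypot(*(q-ce).T)-R)<.002]
        print('hole fit',len(q),ce.round(4),R.round(4), 'x ext',q.min(0).round(4),q.max(0).round(4))
E
python3 - <<'E'
from meas import *
c=dict(np.load('wrist.npz'));print(c['frame'][205,305],c['frame'][165,325],c['frame'][240,325],c['frame'][220,325]); meas(c,.1205,np.array([.5205,.092]))
E
```

```text
[101 105 103] [134 143 153] [55 47 41] [56 48 43]
foot v0 231 fit [0.5221 0.0941] 0.0028
 row 243 313 336 [0.522  0.0883 0.1205] 0.0168
 row 249 308 338 [0.521  0.0838 0.1205] 0.0219
 row 255 308 339 [0.5214 0.0792 0.1205] 0.0227
hole fit 179 [0.522  0.0925] 0.0255 x ext [0.4947 0.0756] [0.5475 0.1197]
```

```bash
sed -i 's/^    d=((I.*$/    I=cv2.GaussianBlur(c["frame"],(3,3),0).astype(int); d=((I[...,0]-I[...,2])>4); d[:,:270]=0; d[:,380:]=0; d[330:]=0/' meas.py
python3 - <<'E'
from meas import *
c=dict(np.load('wrist.npz')); meas(c,.1205,np.array([.5205,.092]))
E
```

```text
foot v0 0 fit [0.5329 0.1872] 0.0507
 row 12 305 379 [0.5311 0.2303 0.1205] 0.0433
 row 18 300 379 [0.5297 0.2272 0.1205] 0.0464
 row 24 293 379 [0.5277 0.2241 0.1205] 0.0507
hole fit 160 [0.5222 0.0931] 0.0251 x ext [0.4954 0.084 ] [0.5475 0.1197]
```

```bash
sed -i 's/d\[330:\]=0/d[330:]=0; d[:120]=0/; s/^    v0=k.*$/    v0=k[:,1].min(); e=k[(k[:,1]<v0+12)]/' meas.py
python3 - <<'E'
from meas import *
c=dict(np.load('wrist.npz')); meas(c,.1205,np.array([.5205,.092]))
E
```

```text
foot v0 210 fit [0.5206 0.0956] 0.017
 row 222 301 344 [0.5205 0.1037 0.1205] 0.0303
 row 228 299 346 [0.5206 0.0993 0.1205] 0.0332
 row 234 297 348 [0.5206 0.0949 0.1205] 0.0362
hole fit 160 [0.5222 0.0931] 0.0251 x ext [0.4954 0.084 ] [0.5475 0.1197]
```

Call:
step_arm:
  targets:
    - [1.5, 2.5, 0, 0, 1]
    - [1.5, 2.5, 0, 0, 1]
    - [1.5, 2.5, 10, 0, 1]
    - [1.5, 2.5, 20, 0, 1]
    - [1.5, 2.5, 30, 0, 1]
    - [1.5, 2.5, 40, 0, 1]
    - [1.5, 2.5, 50, 0, 1]
    - [1.5, 2.5, 50, 0, 1]

```text
t: 7.47
eef_pos: [0.52, 0.0888, 0.1876]
tool_rot: [0.0, 1.0, -0.0, -0.002]
contact_force: [0.4, -0.5, -0.9]
gripper_width: 0.335
```

Call:
step_arm:
  targets:
    - [0, 0, 12, 0, 1]
    - [0, 0, 24, 0, 1]
    - [0, 0, 36, 0, 1]
    - [0, 0, 44, 0, 1]
    - [0, 0, 44, 0, 1]
    - [0, 0, 44, 0, 1]
    - [0, 0, 44, 0, 1]

```text
t: 8.05
eef_pos: [0.5218, 0.0895, 0.1466]
tool_rot: [-0.0, 1.0, -0.0, 0.0]
contact_force: [0.5, -0.4, -0.6]
gripper_width: 0.331
```

```bash
python3 - <<'E'
from h import *
c=cam('wrist','w6')
c=cam('scene','s6')
a=cv2.imread('pics/s6.png')[150:350,190:440]
cv2.imwrite('pics/s6z.png',cv2.convertScaleAbs(cv2.resize(a,None,fx=3,fy=3),alpha=1.5))
o=bot.get_obs();print(o['eef_pos'],o['contact_force'],o['torque'],o['gripper_width'])
E
```

```text
[0.5219631  0.08950012 0.14691588] [-0.69462693 -0.33950589 -0.70603536] [ 0.06226216 -0.01380729  0.00095031] 0.3331689288105528
```

View pics/w6.png

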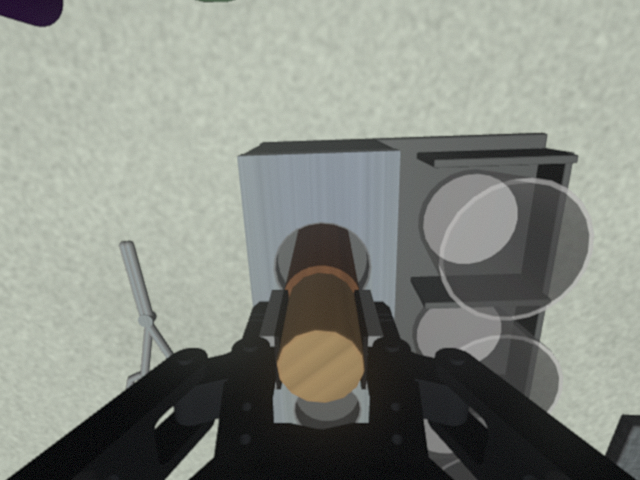

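View pics/s6z.png

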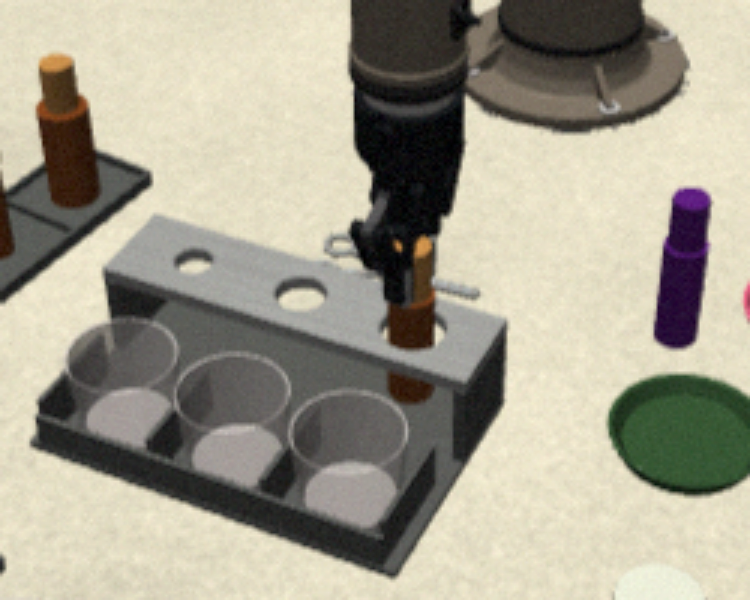

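Call:
step_arm:
  targets:
    - [0, 0, -20, 0, 1]
    - [0, 0, -50, 0, 1]
    - [0, 0, -76, 0, 1]
    - [0, 0, -80, 0, 1]
    - [0, 0, -80, 0, 1]
    - [0, 0, -80, 0, 1]
    - [1, 25, -80, 0, 1]
    - [2, 55, -80, 0, 1]
    - [3, 80, -80, 0, 1]
    - [3.5, 94.5, -80, 0, 1]
    - [3.5, 94.5, -80, 0, 1]
    - [3.5, 94.5, -80, 0, 1]
    - [3.5, 94.5, -80, 0, 1]
    - [3.5, 94.5, -80, 0, 1]
    - [3.5, 94.5, -80, 0, 1]

```text
t: 9.4
eef_pos: [0.5248, -0.0039, 0.2261]
tool_rot: [-0.0, 1.0, 0.001, -0.0]
contact_force: [-0.2, -0.1, -0.2]
gripper_width: 0.336
```

```bash
python3 - <<'E'
from meas import *
o=bot.get_obs();print(o['eef_pos'],o['contact_force'],o['gripper_width'])
c=cam('wrist','w7')
meas(c,o['eef_pos'][2]-.1195,np.array([.525,-.0025]))
E
```

```text
[ 0.52478945 -0.00386861  0.22608181] [-0.23926716 -0.07703286 -0.17790357] 0.33636048726134643
foot v0 210 fit [ 0.5262 -0.0019] 0.0168
 row 222 301 344 [0.5261 0.006  0.1066] 0.0303
 row 228 299 347 [0.5264 0.0016 0.1066] 0.0339
 row 234 298 347 [ 0.5261 -0.0027  0.1066] 0.0348
hole fit 48 [0.5212 0.0015] 0.0207 x ext [0.5017 0.0093] [0.5418 0.0227]
```

View pics/w7.png

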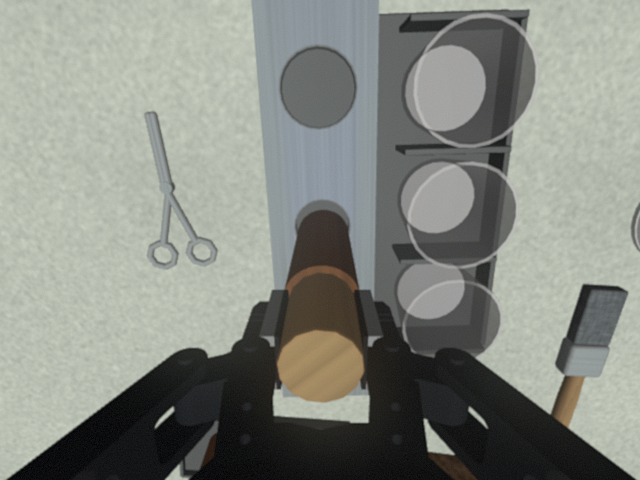

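```bash
cat >> meas.py <<'E'
from scipy.optimize import least_squares
def hole(c,guess,R,thr=.03,ang=True):
    g=cv2.GaussianBlur(c['frame'],(3,3),0)
    I=g.astype(int); pl=((I[...,2]-I[...,0])>9).astype(np.uint8)  # bluish plate
    pl=cv2.medianBlur(pl*255,5)//255
    b=pl-cv2.erode(pl,np.ones((3,3)))
    dk=(((I[...,0]-I[...,2])>4)|(I.sum(2)<150)).astype(np.uint8); dk=cv2.dilate(cv2.medianBlur(dk*255,5),np.ones((7,7)))
    vv,uu=np.where((b>0)&(dk==0)); Q=np.array([ray(c,u,v,.09)[:2] for u,v in zip(uu,vv)])
    r=np.hypot(*(Q-guess).T); q=Q[abs(r-R)<.006]
    s=least_squares(lambda p:np.hypot(*(q-p).T)-R-.0008,guess,loss='soft_l1',f_scale=.0007)
    f=fitc(q)
    a=np.degrees(np.arctan2(*(q-s.x).T[::-1])); 
    print('hole R',R,'n',len(q),s.x.round(4),'rms',np.sqrt((s.fun**2).mean()).round(5),'free',f[0].round(4),f[1].round(4),'angles',np.percentile(a,[0,25,50,75,100]).round())
    return s.x
E
python3 - <<'E'
from meas import *
c=dict(np.load('wrist.npz'))
w=hole(c,np.array([.5222,.093]),.025); m=hole(c,np.array([.5255,-.0015]),.02); print((m-w)*1e3)
print(w+.095*np.array([np.sin(.0367),-np.cos(.0367)]))
E
```

```text
hole R 0.025 n 334 [0.5225 0.0928] rms 0.0005 free [0.5225 0.0928] 0.0262 angles [-179.  -87.    4.   92.  179.]
hole R 0.02 n 116 [ 0.5257 -0.0021] rms 0.00036 free [ 0.5258 -0.0027] 0.0213 angles [-180.   40.   85.  133.  178.]
[  3.21277685 -94.84508826]
[ 0.52597905 -0.002142  ]
```

Call:
step_arm:
  targets:
    - [-0.3, 0, 6, 0, 1]
    - [-0.3, 0, 12, 0, 1]
    - [-0.3, 0, 18, 0, 1]
    - [-0.3, 0, 24, 0, 1]
    - [-0.3, 0, 28, 0, 1]
    - [-0.3, 0, 28, 0, 1]

```text
t: 9.95
eef_pos: [0.5239, -0.0053, 0.197]
tool_rot: [-0.0, 1.0, -0.0, -0.001]
contact_force: [-0.6, 0.7, -0.4]
gripper_width: 0.333
```

Call:
step_arm:
  targets:
    - [0, 0, 8, 0, 1]
    - [0, 0, 16, 0, 1]
    - [0, 0, 24, 0, 1]
    - [0, 0, 32, 0, 1]
    - [0, 0, 40, 0, 1]
    - [0, 0, 48, 0, 1]
    - [0, 0, 51, 0, 1]
    - [0, 0, 51, 0, 1]
    - [0, 0, 51, 0, 1]

```text
t: 10.7
eef_pos: [0.5247, -0.0051, 0.1472]
tool_rot: [-0.0, 1.0, -0.0, -0.0]
contact_force: [-0.6, 0.2, -0.2]
gripper_width: 0.333
```

```bash
python3 - <<'E'
from h import *
c=cam('scene','s8')
a=cv2.imread('pics/s8.png')[150:350,190:440]
cv2.imwrite('pics/s8z.png',cv2.convertScaleAbs(cv2.resize(a,None,fx=3,fy=3),alpha=1.5))
o=bot.get_obs();print(o['eef_pos'],o['contact_force'],o['torque'],o['gripper_width'])
E
```

```text
[ 0.52489799 -0.00507618  0.14750468] [-3.19245023e-02 -6.05692682e-04 -7.77902966e-01] [-0.00215133  0.0438445   0.01145383] 0.3373636945819272
```

View pics/s8z.png

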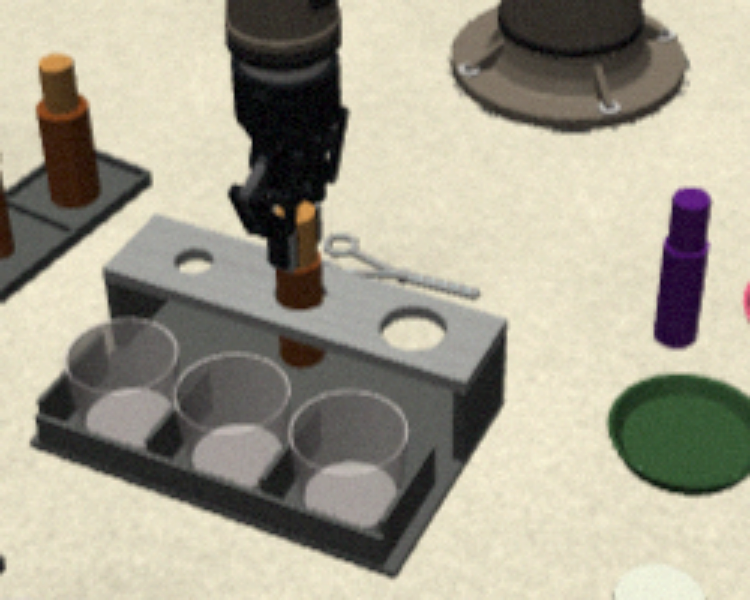

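Call:
step_arm:
  targets:
    - [0, 0, -15, 0, 1]
    - [0, 0, -40, 0, 1]
    - [0, 0, -70, 0, 1]
    - [0, 0, -80, 0, 1]
    - [0, 0, -80, 0, 1]
    - [0, 0, -80, 0, 1]
    - [1, 25, -80, 0, 1]
    - [2, 55, -80, 0, 1]
    - [3, 80, -80, 0, 1]
    - [3.5, 95, -80, 0, 1]
    - [3.5, 95, -80, 0, 1]
    - [3.5, 95, -80, 0, 1]
    - [3.5, 95, -80, 0, 1]
    - [3.5, 95, -80, 0, 1]
    - [3.5, 95, -80, 0, 1]

```text
t: 12.0
eef_pos: [0.528, -0.0988, 0.227]
tool_rot: [-0.0, 1.0, 0.001, -0.0]
contact_force: [-0.1, -0.0, -1.0]
gripper_width: 0.332
```

```bash
python3 - <<'E'
from meas import *
o=bot.get_obs();print(o['eef_pos'],o['contact_force'],o['gripper_width'])
c=cam('wrist','w9')
meas(c,o['eef_pos'][2]-.1195,np.array([.525,-.0025]))
hole(c,np.array([.5222,.093]),.025); m=hole(c,np.array([.5255,-.0015]),.02);hole(c,np.array([.5293,-.097]),.015)
E
```

```text
[ 0.52803371 -0.09882402  0.2270411 ] [-0.06406361 -0.03860508 -0.98612039] 0.3320528052253661
foot v0 210 fit [ 0.5293 -0.0957] 0.0157
 row 222 302 343 [ 0.5293 -0.089   0.1075] 0.0289
 row 228 300 346 [ 0.5297 -0.0933  0.1075] 0.0325
 row 234 298 347 [ 0.5294 -0.0977  0.1075] 0.0348
hole fit 83 [ 0.5252 -0.0016] 0.022 x ext [ 0.5037 -0.023 ] [0.5491 0.0209]meas.py:37: RuntimeWarning: Mean of empty slice.
  print('hole R',R,'n',len(q),s.x.round(4),'rms',np.sqrt((s.fun**2).mean()).round(5),'free',f[0].round(4),f[1].round(4),'angles',np.percentile(a,[0,25,50,75,100]).round())
  ret = ret.dtype.type(ret / rcount)
Traceback (most recent call last):
  File "meas.py", line 37, in hole
    print('hole R',R,'n',len(q),s.x.round(4),'rms',np.sqrt((s.fun**2).mean()).round(5),'free',f[0].round(4),f[1].round(4),'angles',np.percentile(a,[0,25,50,75,100]).round())
                                                                                                                                   ~~~~~~~~~~~~~^^^^^^^^^^^^^^^^^^^^
IndexError: index -1 is out of bounds for axis 0 with size 0
```

View pics/w9.png

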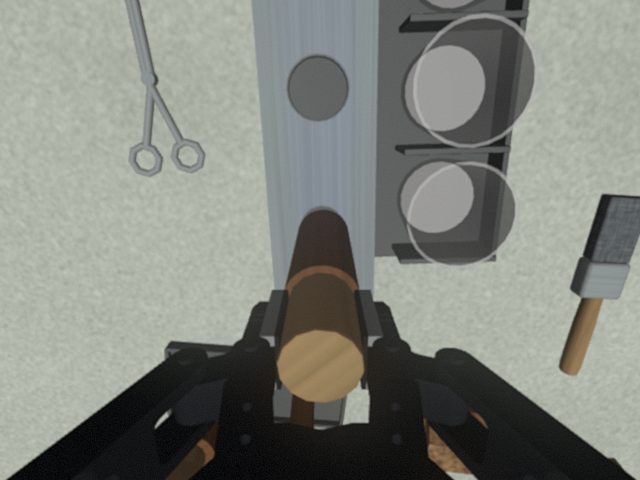

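Call:
step_arm:
  targets:
    - [-0.4, 0.5, 5, 0, 1]
    - [-0.4, 0.5, 10, 0, 1]
    - [-0.4, 0.5, 14, 0, 1]
    - [-0.4, 0.5, 16, 0, 1]
    - [-0.4, 0.5, 18, 0, 1]
    - [-0.4, 0.5, 18, 0, 1]

```text
t: 12.55
eef_pos: [0.5276, -0.1006, 0.2095]
tool_rot: [0.0, 1.0, -0.0, -0.0]
contact_force: [-1.4, 1.5, 2.9]
gripper_width: 0.335
```

Contact begins right at the plate-top height; push a bit further in small steps.

Call:
step_arm:
  targets:
    - [0, 0, 1, 0, 1]
    - [0, 0, 2, 0, 1]
    - [0, 0, 2, 0, 1]
    - [0, 0, 2, 0, 1]

```text
t: 12.88
eef_pos: [0.528, -0.1005, 0.2093]
tool_rot: [0.0, 1.0, -0.0, 0.0]
contact_force: [-4.9, 0.7, 16.4]
gripper_width: 0.335
```

```bash
python3 - <<'E'
from h import *
c=cam('scene','s10')
a=cv2.imread('pics/s10.png')[150:350,190:440]
cv2.imwrite('pics/s10z.png',cv2.convertScaleAbs(cv2.resize(a,None,fx=3,fy=3),alpha=1.5))
o=bot.get_obs();print(o['eef_pos'],o['contact_force'],o['torque'],o['gripper_width'])
E
```

```text
[ 0.52795963 -0.10053482  0.20926045] [-5.75910507  0.58482475 16.31907728] [ 0.12860936  1.96309896 -0.00394327] 0.33039702239576696
```

View pics/s10z.png

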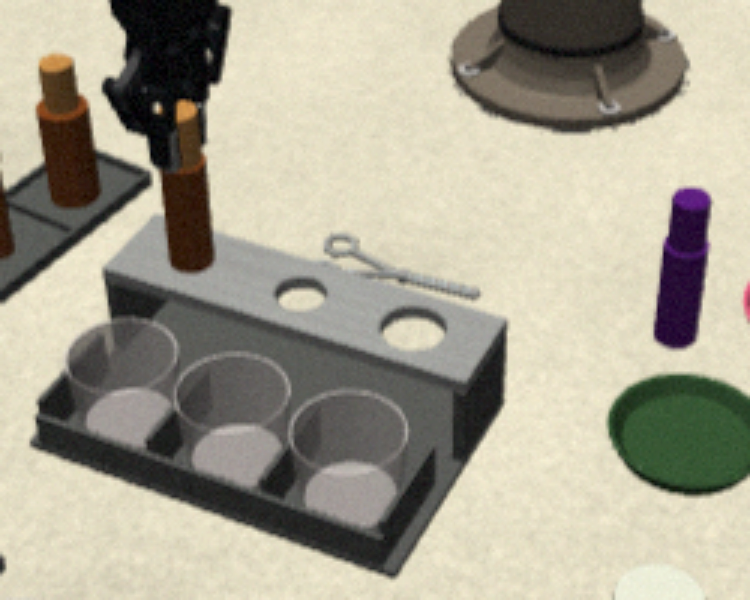

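Call:
step_arm:
  targets:
    - [0, 0, -5, 0, 1]
    - [0, 0, -15, 0, 1]
    - [0, 0, -30, 0, 1]
    - [0, 0, -32, 0, 1]
    - [0, 0, -32, 0, 1]
    - [20, -20, -32, 0, 1]
    - [45, -43, -32, 0, 1]
    - [70, -67, -32, 0, 1]
    - [92, -87, -32, 0, 1]
    - [105, -99.5, -32, 0, 1]
    - [105, -99.5, -32, 0, 1]
    - [105, -99.5, -32, 0, 1]
    - [105, -99.5, -32, 0, 1]
    - [105, -99.5, -32, 0, 1]
    - [105, -99.5, -32, 0, 1]

```text
t: 14.18
eef_pos: [0.6322, -0.0026, 0.2392]
tool_rot: [0.0, 1.0, -0.001, -0.0]
contact_force: [0.1, -0.5, -1.0]
gripper_width: 0.333
```

```bash
python3 - <<'E'
from meas import *
o=bot.get_obs();print(o['eef_pos'],o['contact_force'],o['gripper_width'])
c=cam('wrist','w11')
meas(c,o['eef_pos'][2]-.1195,np.array([.525,-.0025]))
w=hole(c,np.array([.5222,.093]),.025); m=hole(c,np.array([.5255,-.0015]),.02)
c=cam('scene','s11')
a=cv2.imread('pics/s11.png')[150:350,190:440]
cv2.imwrite('pics/s11z.png',cv2.convertScaleAbs(cv2.resize(a,None,fx=3,fy=3),alpha=1.5))
c=cam('top')
W=world(c); print('cup floor z',[np.median(W[v-3:v+4,u-3:u+4,2]).round(4) for u,v in((293,188),(335,188),(376,187))])
E
```

```text
[ 0.6321539  -0.0025949   0.23915262] [ 0.08935645 -0.53108647 -0.95482723] 0.33282399722311573
foot v0 210 fit [ 0.6335 -0.0014] 0.0177
 row 222 301 345 [0.6338 0.0071 0.1197] 0.031
 row 228 298 347 [0.6335 0.0027 0.1197] 0.0346
 row 234 297 348 [ 0.6335 -0.0017  0.1197] 0.0362
hole fit 149 [ 0.5267 -0.0016] 0.0198 x ext [ 0.5071 -0.0216] [0.5462 0.0179]
hole R 0.025 n 101 [0.5257 0.0933] rms 0.00115 free [0.5211 0.0937] 0.03 angles [-66. -39.   3.  26.  57.]
hole R 0.02 n 98 [ 0.5293 -0.0023] rms 0.00146 free [ 0.5257 -0.0023] 0.0238 angles [-62. -33.  27.  47.  89.]
cup floor z [np.float64(0.0122), np.float64(0.0124), np.float64(0.6351)]
```

View pics/w11.png

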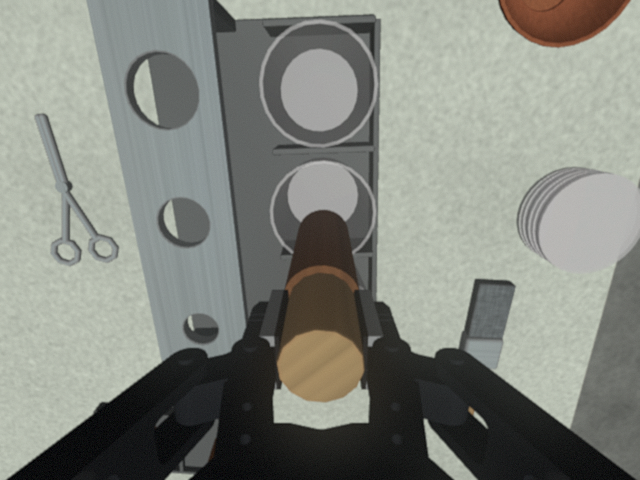

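View pics/s11z.png

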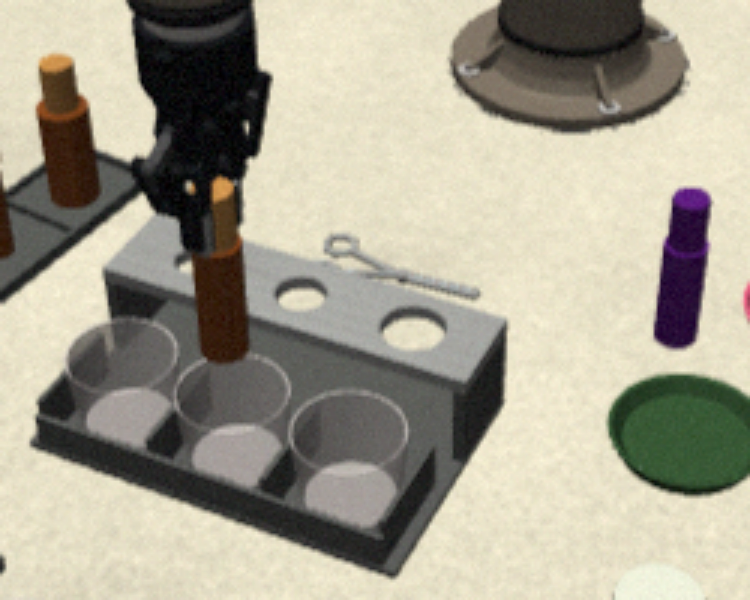

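Call:
step_arm:
  targets:
    - [0, -3.4, 0, 0, 1]
    - [0, -3.4, 15, 0, 1]
    - [0, -3.4, 35, 0, 1]
    - [0, -3.4, 55, 0, 1]
    - [0, -3.4, 75, 0, 1]
    - [0, -3.4, 90, 0, 1]
    - [0, -3.4, 98, 0, 1]
    - [0, -3.4, 102, 0, 1]
    - [0, -3.4, 104, 0, 1]
    - [0, -3.4, 104, 0, 1]
    - [0, -3.4, 104, 0, 1]

```text
t: 15.25
eef_pos: [0.6334, 0.0024, 0.1363]
tool_rot: [-0.0, 1.0, -0.0, 0.001]
contact_force: [-0.8, 0.1, -0.4]
gripper_width: 0.331
```

Call:
step_arm:
  targets:
    - [0, 0, 1, 0, 1]
    - [0, 0, 2, 0, 1]
    - [0, 0, 3, 0, 1]
    - [0, 0, 4, 0, 1]
    - [0, 0, 4, 0, 1]
    - [0, 0, 4, 0, 1]

```text
t: 15.75
eef_pos: [0.6329, 0.0022, 0.1316]
tool_rot: [0.0, 1.0, -0.0, 0.0]
contact_force: [-1.5, -0.1, 1.4]
gripper_width: 0.334
```

Call:
step_arm:
  targets:
    - [0, 0, 0.5, 0, 1]
    - [0, 0, 0.5, 0, 1]
    - [0, 0, 0.5, 0, 1]

```text
t: 16.0
eef_pos: [0.633, 0.0023, 0.1315]
tool_rot: [0.0, 1.0, -0.0, 0.0]
contact_force: [-0.5, 0.1, 5.0]
gripper_width: 0.335
```

```bash
python3 - <<'E'
from meas import *
o=bot.get_obs();print(o['eef_pos'],o['contact_force'],o['gripper_width'])
c=cam('wrist','w12')
c=cam('scene','s12')
a=cv2.imread('pics/s12.png')[150:350,190:440]
cv2.imwrite('pics/s12z.png',cv2.convertScaleAbs(cv2.resize(a,None,fx=3,fy=3),alpha=1.5))
E
```

```text
[0.63299162 0.00225427 0.13150923] [-0.50009733  0.12012628  4.96458811] 0.3351252605905477
```

View pics/w12.png

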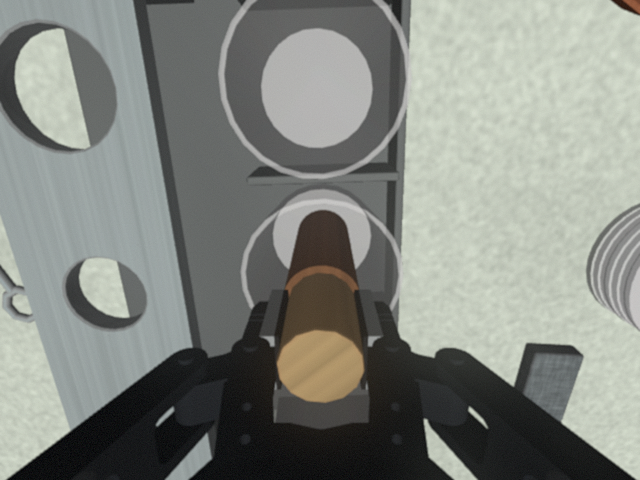

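View pics/s12z.png

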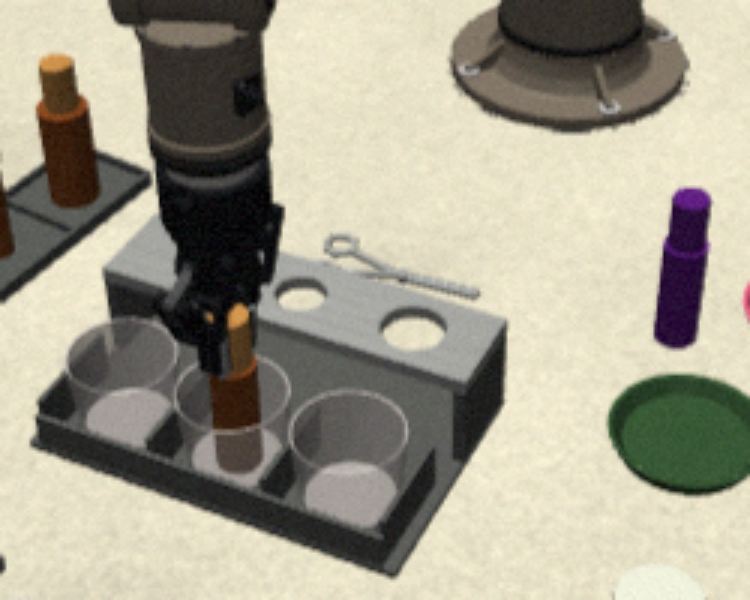

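Call:
step_arm:
  newtons: 20
  targets:
    - [0, 0, 0, 0, 0.66]
    - [0, 0, 0, 0, 0.6]
    - [0, 0, 0, 0, 0.5]
    - [0, 0, 0, 0, 0.4]
    - [0, 0, 0, 0, 0.2]
    - [0, 0, 0, 0, 0.2]
    - [0, 0, 0, 0, 0.1]
    - [0, 0, 0, 0, 0.1]
    - [0, 0, -10, 0, 0.1]
    - [0, 0, -30, 0, 0.1]
    - [0, 0, -60, 0, 0.1]
    - [0, 0, -100, 0, 0.1]
    - [0, 0, -130, 0, 0.1]
    - [0, 0, -130, 0, 0.1]
    - [0, 0, -130, 0, 0.1]
    - [0, 0, -130, 0, 0.1]

```text
t: 17.43
eef_pos: [0.6324, 0.0021, 0.2608]
tool_rot: [0.0, 1.0, -0.0, -0.0]
contact_force: [0.2, 0.5, -0.8]
gripper_width: 0.899
```

```bash
python3 - <<'E'
from meas import *
o=bot.get_obs();print(o['eef_pos'],o['contact_force'],o['gripper_width'])
c=cam('wrist','w13'); W=world(c)
c=cam('scene','s13')
a=cv2.imread('pics/s13.png')[150:350,190:440]
cv2.imwrite('pics/s13z.png',cv2.convertScaleAbs(cv2.resize(a,None,fx=3,fy=3),alpha=1.5))
E
```

```text
[0.63239157 0.00206054 0.26084514] [ 0.2086377   0.52014491 -0.78757909] 0.8989326340906264
```

View pics/s13.png

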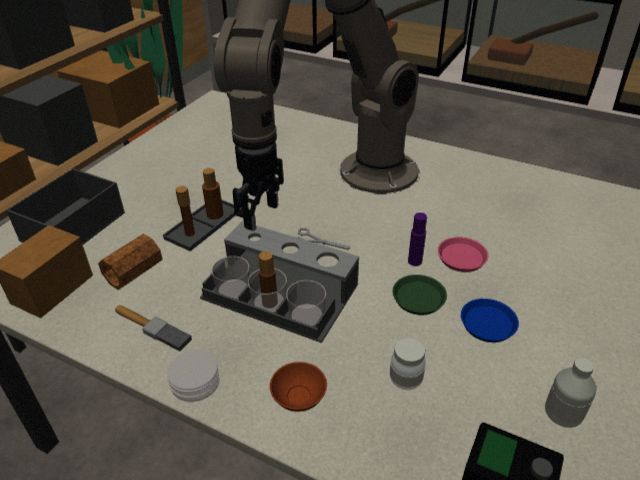

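View pics/w13.png

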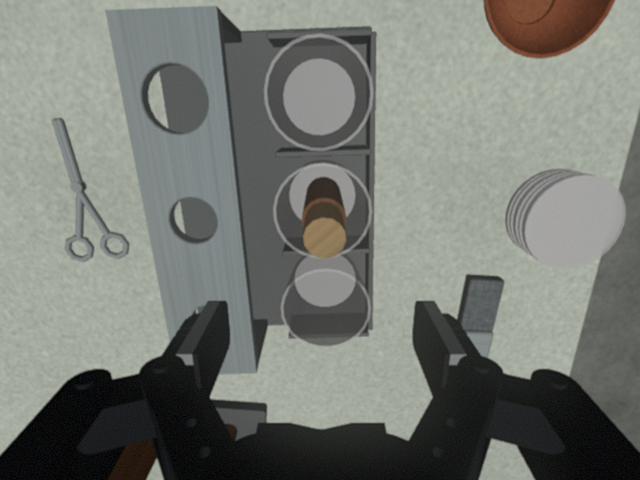

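The perch stands upright in the middle cup (at about (323, 215) in the wrist view). The gripper is clear of it, and the spares, clamp, hide and jar are where they were.

```bash
python3 - <<'E'
from station import bot
print(bot.hand_in())
E
```

```text
the job is handed in; nothing more can be done
None
```

The perch from the green dish is sized, and it now stands upright in the clear cup behind the 40 mm hole. I handed the job in at about 17.5 s of the 59 s allowed.

- **50 mm hole:** it went through with its foot about 63 mm below the plate top and no measurable resistance.
- **40 mm hole:** it passed the same way, to the same depth.
- **30 mm hole:** it was refused at the plate top, with about 16 N of push and no further movement. In the wrist camera images its dowel measures about 35 mm, which agrees.
- **Setting down:** I lowered it until the cup floor took about 5 N, then opened the gripper and lifted away. The last pictures show it upright and released. The spares, clamp, hide and jar look unmoved.

**Disagreement:** the top and wrist cameras differed by 2–3 mm on the hole positions, within the stated calibration error. I lined the perch up with each hole using the wrist camera alone. The narrow hole was almost hidden under the perch, so I worked out its position from the middle hole; the estimate agreed with the perch to about 1 mm.

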